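Line up a cheese sample under the firmness tester's needle and hold its guard open

TASK

Slide the bar of cheese along the tester's steel plate, without lifting it and with the clear guard still down, until the middle of the paper spot on its top is right under the needle's tip, and let go of it. Then take the guard by its ball knob, swing it up to 60 degrees from where it rests and hold it still there, so that the inspector can reach in and set the needle on the spot; the guard drops if released, so finish while still holding it. Do not touch the needle, and leave everything else on the table where it stands.

Things in the scene. Friction and masses are not known exactly. Their poses are not given: they have to be found in the camera images.
- tester: Bench firmness tester, fixed. Origin on the table below the needle; x points to its back, -x to its front (guard side), y along the hinge, z up. Steel plate 12 mm thick, x -90 to 110, y -130 to 190 mm. 28 mm column (52 mm socket) at x 85 mm, 360 mm high. Its arm and 100 mm dial, above z 170 mm, lie within 62 mm either side of y 0, behind x -56 mm; under them only the needle and its 16 mm chuck.
- needle: The tester's fixed steel needle, 3 mm thick, pointing straight down. Origin at its tip, which stands 69 mm above the table, 12 mm above the top of the cheese.
- guard (a joint): Angle of the clear guard from its rest, rad: 0 is down (on its stop), growing as its lower edge swings out to the front and up, at most 1.75; 60 degrees is 1.047. Light hinge, hardly any friction: let go at any angle, it falls back to 0 by its own weight (about 0.2 kg).
- guard_hinge (a point): Middle of the guard's hinge line, 187 mm above the table, 54 mm in front of the needle, along the tester's y. From it the guard, a clear panel 112 mm wide and 127 mm long with aluminium edges, slopes 53 degrees downwards to the front when down; its lower edge is then 80 mm above the table, so the cheese passes under it.
- guard_knob (a point): Centre of the black ball knob, 28 mm across, on a 10 mm stem on the guard's outer face, mid-width, 19 mm from its lower edge. It turns with the guard about the hinge: when down it is 92 mm in front of the hinge line and 66 mm below it. The ball's centre is 32 mm off the panel's outer face. Nothing stands beside or above it.
- sample_mid (a point): Centre of the bar of cheese to be slid, 55 x 220 x 45 mm (its x, y, z), about 0.6 kg, firm, lying flat on the tester's plate, its y roughly along the tester's y, its +y end towards the plate's longer (+y) end and perhaps past it. 34.5 mm above the table.
- sample_mark (a point): The white round paper spot, 20 mm across with a 6 mm black dot in its middle, on top of the cheese bar: on its centre line, 40 mm from its middle towards its -y end (70 mm from that end, 150 mm from the +y end), 57 mm above the table.
- check_weight: Brass check weight, 34 mm across, 47 mm high, standing on the plate's back right corner. Bystander. Origin under its centre.
- sample_cup: Steel cup, 52 mm across, 34 mm high, standing on the plate's front right corner. Bystander. Origin under its centre.
- jar: Jar of white cheese with a steel cap, 76 mm across, 100 mm high, on the table behind the tester's left half. Bystander. Origin under its centre.
- wedge: Wedge of cheese, 175 x 110 x 60 mm, on the table in front of the tester's right half. Bystander. Origin on the table under its middle.
- tub: White lidded tub, 132 mm across, 86 mm high, on the table. Bystander. Origin under its centre.
- egg_box: Card box of six eggs, 100 x 150 x 65 mm, on the table. Bystander. Origin under its centre.

How it is judged:
On the way:
1. the paper spot is under the needle, the cheese is let go and at rest flat on the plate, the guard still down (horizontal distance between sample_mark and needle below 0.008 m and height (world z) of sample_mark below 0.06 m and angle between sample_mid's own z axis and vertical below 0.05 rad and contact force between the fingers and sample below 0.1 N and linear speed of sample below 0.01 m/s and value of joint guard below 0.08 rad), for 0.2 s.
At the end, for the whole second after the job is handed in: The guard is held still by the fingers alone at 60 degrees from its rest, within 6 degrees either way, and the cheese lies flat on the plate, let go and at rest, with the centre of its spot within 8 mm (sideways) of the needle's tip, so that the needle points into the spot (horizontal distance between sample_mark and needle below 0.008 m and height (world z) of sample_mark below 0.06 m and angle between sample_mid's own z axis and vertical below 0.05 rad and contact force between the fingers and sample below 0.1 N and linear speed of sample below 0.01 m/s and value of joint guard between 0.942 and 1.152 rad and velocity of joint guard between -0.05 and 0.05 rad/s and contact force between the fingers and guard above 0.3 N and contact force between guard and sample below 0.05 N); the arm keeps its last pose, push and grip.
It fails at once if the needle is touched (over 1 N) (contact force between needle and anything else above 1 N).
It fails at once if the cheese is lifted off the plate by more than 8 mm (height (world z) of sample_mark above 0.065 m).
It fails at once if the guard is swung up before the cheese is in place under the needle (value of joint guard above 0.3 rad and horizontal distance between sample_mark and needle above 0.012 m).
It fails at once if a bystander is moved by more than 30 mm (distance of any of check_weight, sample_cup, jar, wedge, tub, egg_box from where it was at the start of the episode above 0.03 m).
It also fails if it takes over 64 s, if anything falls off the work surface, if the arm or the gripper's body presses on something with over 40 N, if the wrist force passes 120 N, or if a joint passes its speed limit or range.

ROBOT

A 6-joint arm with a two-finger parallel gripper is mounted at the origin on the work surface. World frame = base frame: x ahead of the robot, y to its left, z up, the work surface at z = 0. Lengths are in m, angles in rad, forces in N, time in s.
With the tool pointing down it reaches from about 0.25 to 0.725 m from the base axis. Payload 4 kg.
Tool frame: the origin (TCP) lies midway between the tips of the shut fingers; the grasp point (between the pads) lies 19 mm behind it; z points along the fingers, y is the line along which they close (so a half turn about z gives the same grasp; the last joint's range is limited). The gripper opens to 85 mm and grips with 20 to 120 N. Pads are 22 mm wide; open, the fingers measure 114 mm over their backs; the gripper's body (76 mm by 85 mm) begins 54 mm behind the grasp point. The pads swing forward as they close: fully open they stand 13 mm farther back than shut.
Start: joints at [1.194, 0.241, 0.005, 1.335, 0, 1.571], TCP at [0.184, 0.465, 0.231] pointing down, gripper open.
Joint ranges: [-2.72, 2.72], [-1.05, 1.87], [-1.09, 1.28], [-1.99, 2.15], [-1.42, 1.44], [-3.14, 3.14]. Speed limits (rad/s): [2.79, 2.79, 3.14, 3.14, 3.14, 3.14].

INTERFACE

Orientations are given as a unit quaternion [x, y, z, w].
In Python, from workcell import bot gives the robot as it stands.
- The arm moves only by the tool play_rows, never from a script. Its argument "moves" is a list of rows, each a list of 3 entries, a list of its own where there are three numbers: the opening, from -1 (shut) to 1 (fully open), then the shift along the tool's x, y, z in cm, then the turn, a rotation vector about the tool's x, y, z in rad. A call has 1 to 12 rows; each row shifts and turns the commanded pose from where the row before left it, along the tool's axes as they then stand; what a row does not reach is not made up. A row lasts 1/12 s, in which the tool goes at most 41.7 mm and 7.16 degrees, less where a joint would pass 70% of its speed; a pose out of reach is approached as far as the arm can. A call is refused whole if a number of a shift passes 4.17 or a number of a turn 0.125, either way. A call with a gripper value outside its range is refused whole. The fingers move at their own pace and stop on an object; the grip force is fixed at half the most. Time passes only in rows, so rows that do not move let the fingers close. It gives the time, the measured TCP pose, the force and the opening at its end, in the units of the state.
- bot.get_obs(): the state, without advancing time (a new reading comes with each control period).
- bot.camera(name): name is "side" or "top" or "wrist"; returns (picture, depth): 384x512x3 uint8, red, green, blue; 384x512 float32, m along the optical axis (not along the pixel's ray), 0 where there is no reading.
- bot.camera_info(name): a dict with "K" (3x3 intrinsics, pixels), "k1" (the pictures are not rectified: a ray, as slopes to the right and down, at radius r is drawn at 1 + k1 r^2 times it, then the intrinsics apply), "world_from_camera" (4x4, takes a point from camera to world coordinates); the wrist camera has in their place "T_tool_cam" (4x4, takes a point from camera to tool coordinates, whose origin is the TCP and whose axes are the flange's). Camera axes: x right, y up, looking along -z (the intrinsics and any distortion apply to the point x, -y, -z); pixel columns grow to the right and rows downward; lengths in m; the calibration is good to about 2 mm. A picture is of the moment at which its call begins: read the wrist's pose just before it. camera_info takes no time and is no camera call.
- bot.job_done(): hands the job in, once; it reports no verdict.
The state is a dict: "clock": time; "joint_pos": joint angles; "joint_vel": joint speeds; "tau": joint torques, N m; "eef_pos": TCP position; "tool_rot": TCP orientation; "ft_force": force on the tool from outside, world axes, zero at the start; "ft_torque": the same for the moment, N m; "grip_width": finger opening in m.
Only numpy, scipy, OpenCV 4.12 (cv2) and the standard library are available. Lean on these libraries where they do the work, as an engineer would, in place of code of your own. Each camera call takes 0.05 s, during which the arm holds its last target. There are 200 camera calls.

## Working session

There is one attempt and no reset: what is moved stays moved. The work goes in short steps, Python scripts to look and compute and a tool call to move; the robot and the scene stay as the last step left them, time stands still between calls to the robot, and variables do not carry over. Pictures are saved under pics/ and viewed, on a budget of 10 in all, crops included, one or two more only if the job needs it, and the job is handed in when it is done.

Besides the shell and the picture viewer there is one more tool, called after ">>>" in YAML: its name, and indented under it one key for each argument. play_rows: Moves the arm, as the interface text tells. Its arguments: {"type":"object","properties":{"moves":{"type":"array"}},"required":["moves"]}

```bash
mkdir -p pics; ls; cat > h.py <<'E'
import numpy as np, cv2
from workcell import bot
from scipy.spatial.transform import Rotation as R
def pose(o=None):
    o=o or bot.get_obs(); T=np.eye(4); T[:3,:3]=R.from_quat(o["tool_rot"]).as_matrix(); T[:3,3]=o["eef_pos"]; return T
def shot(n):
    T=pose(); im,d=bot.camera(n); i=bot.camera_info(n)
    W=np.array(i["world_from_camera"]) if "world_from_camera" in i else T@np.array(i["T_tool_cam"])
    return im,d,np.array(i["K"]),i["k1"],W
def und(px,K,k1):
    px=np.asarray(px,float).reshape(-1,1,2)
    return cv2.undistortPoints(px,K,np.array([k1,0,0,0,0.]),None,None,None).reshape(-1,2) if 0 else cv2.undistortPoints(px,K,np.array([k1,0,0,0,0.])).reshape(-1,2)
def ray(px,s):
    _,_,K,k1,W=s; u=und(px,K,k1); d=np.c_[u[:,0],-u[:,1],-np.ones(len(u))]
    return W[:3,3],d@W[:3,:3].T
def onz(px,s,z):
    o,d=ray(px,s); return o+d*((z-o[2])/d[:,2])[:,None]
def dep(px,s):
    o,d=ray(px,s); px=np.asarray(px,int).reshape(-1,2); return o+d*s[1][px[:,1],px[:,0]][:,None]
def proj(P,s):
    _,_,K,k1,W=s; c=(np.atleast_2d(P)-W[:3,3])@W[:3,:3]; c=c*[1,-1,-1]
    return cv2.projectPoints(c,np.zeros(3),np.zeros(3),K,np.array([k1,0,0,0,0.]))[0].reshape(-1,2)
def cloud(s):
    v,u=np.mgrid[0:384,0:512]; px=np.c_[u.ravel(),v.ravel()]; P=dep(px,s); P[s[1].ravel()==0]=np.nan; return P.reshape(384,512,3)
def save(n,im): cv2.imwrite("pics/"+n,im[:,:,::-1])
E
python3 - <<'E'
from h import *
import pickle
print(bot.get_obs())
S={n:shot(n) for n in("top","side")}
pickle.dump(S,open("s0.pkl","wb"))
for n in S: save(n+"0.png",S[n][0]); print(n,S[n][4].round(3).tolist(),S[n][2].round(1).tolist(),S[n][3])
i=bot.camera_info("wrist"); print(np.array(i["T_tool_cam"]).round(3).tolist())
E
```

```text
pics
{'clock': 0.0, 'joint_pos': array([ 1.19401698e+00,  2.41396190e-01,  3.72230751e-03,  1.33521211e+00,
       -5.76675451e-06,  1.57080820e+00]), 'joint_vel': array([ 0.00167558,  0.00044483, -0.00100798, -0.00076488, -0.00082488,
       -0.00088853]), 'tau': array([-1.37561612e-03, -3.72317255e+01,  2.52409029e+01,  1.69457216e-02,
       -1.53241735e-04, -3.91688149e-07]), 'eef_pos': array([0.18373067, 0.46433321, 0.23042062]), 'tool_rot': array([ 1.87283031e-01,  9.82305439e-01, -1.02688829e-03, -1.92835103e-04]), 'ft_force': array([-0.36679709, -0.57560182, -0.36367365]), 'ft_torque': array([-0.0053188 ,  0.00614472, -0.04914253]), 'grip_width': 0.08528653833614516}
top [[0.025, 0.993, -0.116, 0.472], [-1.0, 0.024, -0.017, -0.035], [-0.015, 0.116, 0.993, 1.817], [0.0, 0.0, 0.0, 1.0]] [[480.7, 0.0, 257.2], [0.0, 480.7, 193.9], [0.0, 0.0, 1.0]] -0.053350325893157774
side [[0.995, 0.089, -0.054, 0.574], [-0.103, 0.764, -0.636, -1.09], [-0.015, 0.639, 0.769, 1.406], [0.0, 0.0, 0.0, 1.0]] [[489.2, 0.0, 252.2], [0.0, 489.2, 199.2], [0.0, 0.0, 1.0]] -0.04390818743625219
[[-0.0, 0.955, 0.296, 0.076], [1.0, 0.0, -0.001, -0.001], [-0.001, 0.296, -0.955, -0.142], [0.0, 0.0, 0.0, 1.0]]
```

View pics/top0.png

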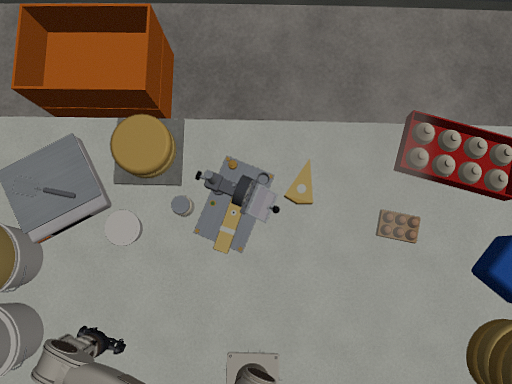

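View pics/side0.png

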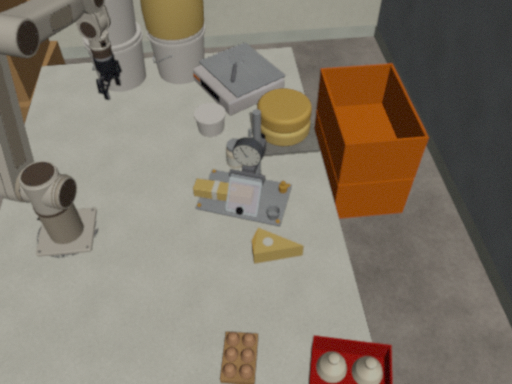

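```bash
python3 - <<'E'
from h import *
import pickle
S=pickle.load(open("s0.pkl","rb"))
a=cv2.resize(S["top"][0][145:260,165:325],None,fx=5,fy=5,interpolation=cv2.INTER_CUBIC)
b=cv2.resize(S["side"][0][130:230,180:310],None,fx=5,fy=5,interpolation=cv2.INTER_CUBIC)
save("a.png",a);save("b.png",b)
s=S["top"];P=cloud(s)
print(P[200:201,200:290:6].round(3).tolist())
E
```

```text
[[[0.654, 0.214, 0.0], [0.655, 0.191, 0.0], [0.654, 0.166, 0.017], [0.655, 0.144, 0.006], [0.656, 0.122, 0.006], [0.651, 0.095, 0.058], [0.625, 0.057, 0.314], [0.626, 0.038, 0.315], [0.638, 0.024, 0.196], [0.642, 0.004, 0.171], [0.644, -0.017, 0.147], [0.647, -0.037, 0.128], [0.65, -0.059, 0.105], [0.662, -0.083, -0.002], [0.661, -0.106, 0.005]]]
```

View pics/a.png

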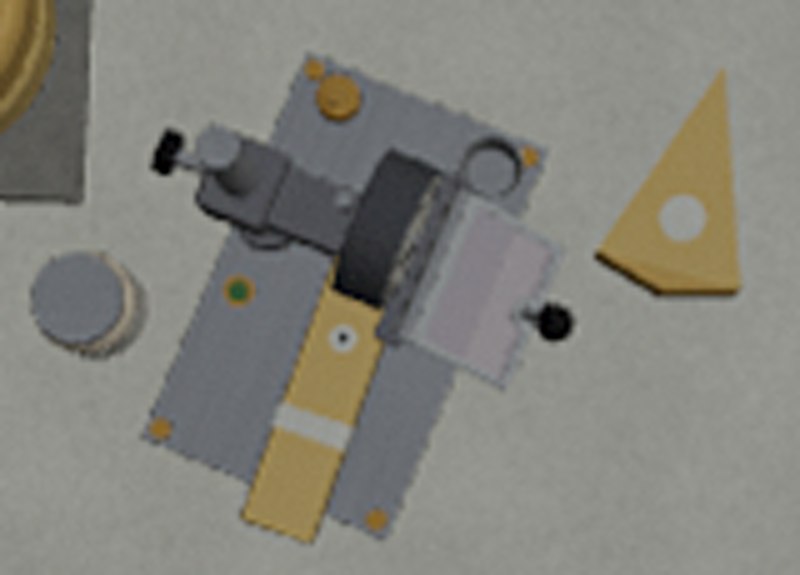

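View pics/b.png

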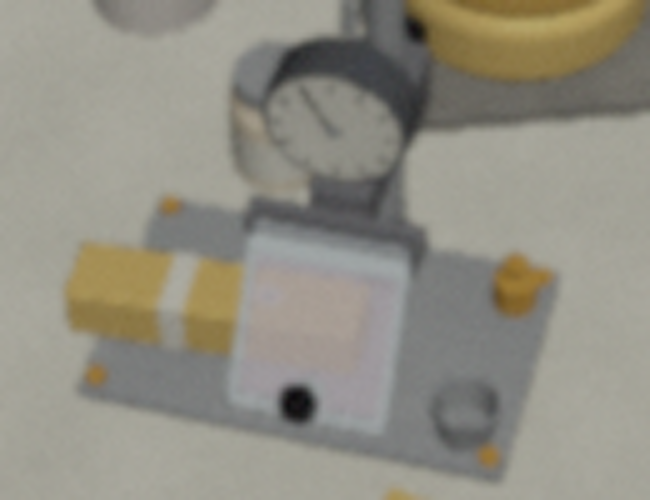

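```bash
cat > fit.py <<'E'
from h import *
from scipy.optimize import least_squares
def fit2(M,Wd):
    M=np.array(M,float);Wd=np.array(Wd)[:,:2]
    a=M-M.mean(0);b=Wd-Wd.mean(0)
    th=np.arctan2((a[:,0]*b[:,1]-a[:,1]*b[:,0]).sum(),(a*b).sum()); c,s=np.cos(th),np.sin(th)
    Q=np.array([[c,-s],[s,c]]); t=Wd.mean(0)-Q@M.mean(0); return th,t,Wd-(M@Q.T+t)
E
python3 - <<'E'
from fit import *
import pickle
S=pickle.load(open("s0.pkl","rb"))
s=S["top"]; A=lambda l:(np.array(l,float)+.5)/5-.5+[165,145]
C=[[308,55],[550,150],[385,540],[143,437]]
w=onz(A(C),s,.012); th,t,r=fit2([[110,-130],[-90,-130],[-90,190],[110,190]],w*1000); print("top",th,t,r.round(1).tolist())
B=lambda l:(np.array(l,float)+.5)/5-.5+[180,130]
w2=onz(B([[557,270],[500,480],[80,390],[160,198]]),S["side"],.012); th2,t2,r=fit2([[110,-130],[-90,-130],[-90,190],[110,190]],w2*1000); print("side",th2,t2,r.round(1).tolist())
m=onz(A([[342,337]]),s,.057)[0]; e=onz(A([[245,517],[315,542]]),s,.057); em=e.mean(0)
print("mark",m,"end",e,"len",np.linalg.norm(em-m),"yaw of +y",np.arctan2(*(em-m)[1::-1]))
c,sn=np.cos(th),np.sin(th);Q=np.array([[c,-sn],[sn,c]])
print("mark in tester",Q.T@(m[:2]*1000-t), "y_t dir",Q[:,1])
print("knob",Q@[-146,0]+t)
k=onz(A([[553,322]]),s,.121);print("knob img",k)
E
```

```text
top 1.2004250666092007 [667.75582326  62.84035395] [[-2.9, 0.1], [0.4, 0.1], [1.4, 1.0], [1.1, -1.2]]
side 1.2081078718163258 [668.98903639  63.47403577] [[-2.2, 2.4], [-1.8, -2.3], [3.5, 0.6], [0.6, -0.7]]
mark [0.60711087 0.08255927 0.057     ] end [[0.47375913 0.14931743 0.057     ]
 [0.45699718 0.09761461 0.057     ]] len 0.14751787763276009 yaw of +y 2.8606095875734514
mark in tester [-3.56930586 63.67029386] y_t dir [-0.93219303  0.36196154]
knob [614.90943798 -73.25982813]
knob img [[ 0.61646189 -0.07079337  0.121     ]]
```

```bash
cat > rel.py <<'E'
from h import *
def rel(p,yaw):  # goal TCP, yaw of tool x, pointing down
    T=pose(); G=R.from_euler("z",yaw)*R.from_euler("x",np.pi)
    d=T[:3,:3].T@(np.array(p)-T[:3,3])*100
    rv=(R.from_matrix(T[:3,:3]).inv()*G).as_rotvec()
    print("shift cm",d.round(2),"turn",rv.round(4))
E
python3 -c "
from rel import *
rel([.497,.115,.2],2.861)"
```

```text
shift cm [-41.98 -20.96   3.09] turn [-0.0019 -0.0001 -0.0962]
```

>>> play_rows:
  moves:
    - [1,[-3.5,-1.75,0.26],[0,0,0]]
    - [1,[-3.5,-1.75,0.26],[0,0,0]]
    - [1,[-3.5,-1.75,0.26],[0,0,0]]
    - [1,[-3.5,-1.75,0.26],[0,0,0]]
    - [1,[-3.5,-1.75,0.26],[0,0,0]]
    - [1,[-3.5,-1.75,0.26],[0,0,0]]
    - [1,[-3.5,-1.75,0.26],[0,0,0]]
    - [1,[-3.5,-1.75,0.26],[0,0,0]]
    - [1,[-3.5,-1.75,0.26],[0,0,0]]
    - [1,[-3.5,-1.75,0.26],[0,0,0]]
    - [1,[-3.5,-1.75,0.26],[0,0,0]]
    - [1,[-3.5,-1.75,0.26],[0,0,-0.096]]

```text
clock: 1.1
eef_pos: [0.4979, 0.1133, 0.1996]
tool_rot: [0.139, 0.99, -0.0, -0.0]
ft_force: [-0.1, 0.4, 0.5]
grip_width: 0.0852
```

>>> play_rows:
  moves:
    - [1,[0,0,0],[0,0,0]]
    - [1,[0,0,0],[0,0,0]]
    - [1,[0,0,0],[0,0,0]]
    - [1,[0,0,0],[0,0,0]]

```text
clock: 1.43
eef_pos: [0.4963, 0.1159, 0.1999]
tool_rot: [0.139, 0.99, -0.0, -0.001]
ft_force: [-0.5, -0.2, -1.3]
grip_width: 0.0855
```

```bash
python3 - <<'E'
from rel import *
import pickle
rel([.497,.115,.2],2.861)
s=shot("wrist"); pickle.dump(s,open("w1.pkl","wb")); save("w1.png",s[0]); print(s[2],s[3],s[4].round(3).tolist())
print(proj([[.668,.063,.069],[.607,.0826,.057]],s))
E
```

```text
shift cm [-0.09 -0.07 -0.01] turn [-0.0002 -0.001   0.0007]
[[345.91284415   0.         263.34852538]
 [  0.         345.91284415 191.32290037]
 [  0.           0.           1.        ]] -0.07846307584138067 [[0.276, -0.918, -0.284, 0.423], [0.961, 0.264, 0.081, 0.136], [0.001, -0.295, 0.955, 0.342], [0.0, 0.0, 0.0, 1.0]]
[[260.26127648 356.563802  ]
 [262.21992568 294.59036475]]
```

View pics/w1.png

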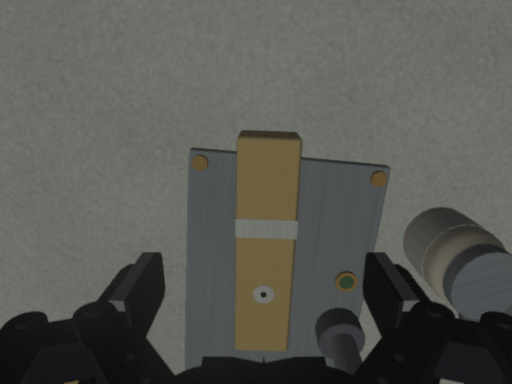

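```bash
python3 - <<'E'
from fit import *
import pickle
s=pickle.load(open("w1.pkl","rb"))
save("w1c.png",cv2.resize(s[0][280:376,210:320],None,fx=6,fy=6,interpolation=cv2.INTER_CUBIC))
g=s[0][284:306,252:276].mean(2); v,u=np.mgrid[284:306,252:276]; 
w=g>120; print("spot",u[w].mean(),v[w].mean())
print(onz([[u[w].mean(),v[w].mean()]],s,.057), "end c", onz([[240,137],[299,138]],s,.057))
w=onz([[191,149],[389,165]],s,.012); print("plate +y corners",w, np.linalg.norm(w[0]-w[1]))
Q=R.from_euler("z",1.203).as_matrix()[:2,:2]
print("pred",[.668,.063]+Q@[-.09,.19],[.668,.063]+Q@[.11,.19])
E
```

```text
spot nan nan
[[nan nan nan]] end c [[0.4576641  0.10664623 0.057     ]
 [0.47187368 0.15314666 0.057     ]]
plate +y corners [[0.46092062 0.05308279 0.012     ]
 [0.52947832 0.23490452 0.012     ]] 0.19431751839297837
pred [0.45834643 0.04733543] [0.53025843 0.23395982]<stdin>:6: RuntimeWarning: Mean of empty slice.
  ret = ret.dtype.type(ret / rcount)
<stdin>:7: RuntimeWarning: Mean of empty slice.
```

View pics/w1c.png

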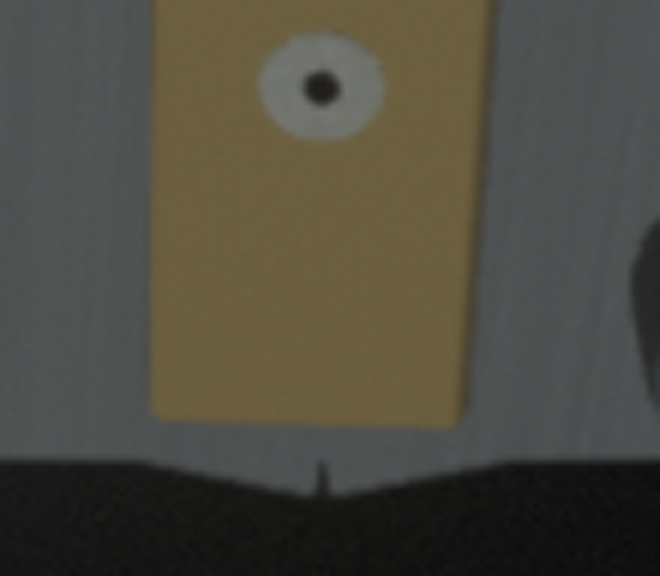

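```bash
python3 - <<'E'
from rel import *
import pickle
s=pickle.load(open("w1.pkl","rb"))
A=lambda l:(np.array(l,float)+.5)/6-.5+[210,280]
n=onz(A([[322,460]]),s,.069)[0]; m=onz(A([[321,88]]),s,.057)[0]
e=onz([[240,137],[299,138]],s,.057).mean(0)
print(n,m,e,np.linalg.norm(e-m)); d=(e-m)/np.linalg.norm(e-m); yaw=np.arctan2(d[1],d[0]); print(yaw)
print("needed", n-m, np.linalg.norm((n-m)[:2]))
g=m+d*.115; rel([g[0],g[1],.024],yaw)
E
```

```text
[0.66843613 0.06595141 0.069     ] [0.60686253 0.08349873 0.057     ] [0.46476889 0.12989644 0.057     ] 0.14947692263791768
2.8259783125165643
needed [ 0.0615736  -0.01754732  0.012     ] 0.06402512491107089
shift cm [-0.04  0.32 17.61] turn [-0.     -0.0005  0.0365]
```

>>> play_rows:
  moves:
    - [1,[0,0.32,1.0],[0,0,0.036]]
    - [1,[0,0,2.5],[0,0,0]]
    - [1,[0,0,2.5],[0,0,0]]
    - [1,[0,0,2.5],[0,0,0]]
    - [1,[0,0,2.5],[0,0,0]]
    - [1,[0,0,2.3],[0,0,0]]
    - [1,[0,0,2.0],[0,0,0]]
    - [1,[0,0,1.3],[0,0,0]]
    - [1,[0,0,1.0],[0,0,0]]
    - [1,[0,0,0],[0,0,0]]
    - [1,[0,0,0],[0,0,0]]
    - [1,[0,0,0],[0,0,0]]

```text
clock: 2.48
eef_pos: [0.4989, 0.1189, 0.0252]
tool_rot: [0.157, 0.988, 0.0, 0.001]
ft_force: [-0.1, 0.3, -0.2]
grip_width: 0.0853
```

>>> play_rows:
  moves:
    - [-0.1,[0,0,0],[0,0,0]]
    - [-0.1,[0,0,0],[0,0,0]]
    - [-0.1,[0,0,0],[0,0,0]]
    - [-0.1,[0,0,0],[0,0,0]]
    - [-0.1,[0,0,0],[0,0,0]]
    - [-0.1,[0,0,0],[0,0,0]]
    - [-0.1,[0,0,0],[0,0,0]]
    - [-0.1,[0,0,0],[0,0,0]]

```text
clock: 3.15
eef_pos: [0.499, 0.1186, 0.0253]
tool_rot: [0.158, 0.987, 0.001, 0.001]
ft_force: [-0.6, 0.2, 5.1]
grip_width: 0.0538
```

```bash
python3 - <<'E'
from rel import *
import pickle
s=shot("wrist"); pickle.dump(s,open("w2.pkl","wb")); save("w2.png",s[0])
print(bot.get_obs()["ft_force"])
print(proj([[.6684,.066,.069],[.6069,.0835,.057]],s)); rel([.668,.066,.024],2.826)
E
```

```text
[-1.00801768  0.61803339  5.31972004]
[[269.48933813 572.83450943]
 [265.08908339 488.06242039]]
shift cm [-17.69   0.27   0.16] turn [ 0.0016  0.0018 -0.0011]
```

View pics/w2.png

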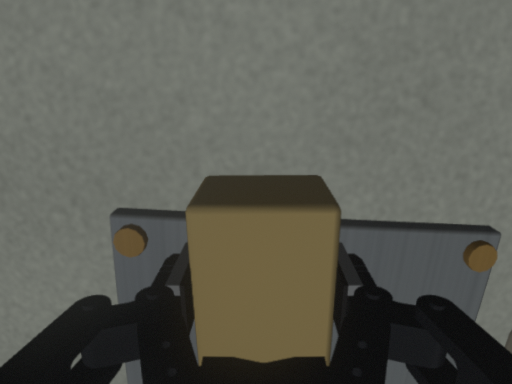

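>>> play_rows:
  moves:
    - [-0.1,[-0.4,0.03,0],[0,0,0]]
    - [-0.1,[-0.6,0.03,0],[0,0,0]]
    - [-0.1,[-0.7,0.03,0],[0,0,0]]
    - [-0.1,[-0.8,0.03,0],[0,0,0]]
    - [-0.1,[-0.8,0.03,0],[0,0,0]]
    - [-0.1,[-0.8,0.03,0],[0,0,0]]
    - [-0.1,[-0.8,0.03,0],[0,0,0]]
    - [-0.1,[-0.7,0.03,0],[0,0,0]]
    - [-0.1,[-0.5,0,0],[0,0,0]]
    - [-0.1,[-0.3,0,0],[0,0,0]]
    - [-0.1,[0,0,0],[0,0,0]]
    - [-0.1,[0,0,0],[0,0,0]]

```text
clock: 4.2
eef_pos: [0.5587, 0.1012, 0.0253]
tool_rot: [0.158, 0.988, 0.001, -0.001]
ft_force: [-5.1, 2.4, 8.7]
grip_width: 0.0541
```

>>> play_rows:
  moves:
    - [-0.1,[0,0,0],[0,0,0]]
    - [-0.1,[0,0,0],[0,0,0]]
    - [-0.1,[0,0,0],[0,0,0]]

```text
clock: 4.45
eef_pos: [0.5587, 0.1012, 0.0254]
tool_rot: [0.157, 0.988, 0.001, -0.001]
ft_force: [-5.9, 1.7, 9.4]
grip_width: 0.0542
```

>>> play_rows:
  moves:
    - [-0.1,[-0.2,0,0],[0,0,0]]
    - [-0.1,[0,0,0],[0,0,0]]
    - [-0.1,[0,0,0],[0,0,0]]
    - [1,[0,0,0],[0,0,0]]
    - [1,[0,0,0],[0,0,0]]
    - [1,[0,0,0],[0,0,0]]
    - [1,[0,0,0],[0,0,0]]
    - [1,[0,0,0],[0,0,0]]
    - [1,[0,0,0],[0,0,0]]
    - [1,[0,0,-1.0],[0,0,0]]
    - [1,[0,0,-2.5],[0,0,0]]
    - [1,[0,0,-3.0],[0,0,0]]

```text
clock: 5.45
eef_pos: [0.5597, 0.0995, 0.0882]
tool_rot: [0.158, 0.987, -0.001, -0.002]
ft_force: [0.3, 0.1, -0.2]
grip_width: 0.0858
```

>>> play_rows:
  moves:
    - [1,[1.5,0,-2.5],[0,0,0]]
    - [1,[1.5,0,-2.5],[0,0,0]]
    - [1,[1.5,0,-2.5],[0,0,0]]
    - [1,[2,0,-2.5],[0,0,0]]
    - [1,[0,0,-1],[0,0,0]]
    - [1,[0,0,0],[0,0,0]]
    - [1,[0,0,0],[0,0,0]]
    - [1,[0,0,0],[0,0,0]]

```text
clock: 6.12
eef_pos: [0.4998, 0.1198, 0.198]
tool_rot: [0.158, 0.987, -0.0, -0.001]
ft_force: [-0.1, 0.3, -0.4]
grip_width: 0.0856
```

```bash
python3 - <<'E'
from rel import *
import pickle
s=shot("wrist"); pickle.dump(s,open("w3.pkl","wb")); print(bot.get_obs()["eef_pos"])
save("w3c.png",cv2.resize(s[0][280:376,210:320],None,fx=6,fy=6,interpolation=cv2.INTER_CUBIC))
print((proj([[.6684,.066,.069],[.6684,.066,.057]],s)-[210,280])*6)
E
```

```text
[0.49953771 0.1196926  0.19751844]
[[331.86422866 455.60726964]
 [331.4798401  403.69752607]]
```

View pics/w3c.png

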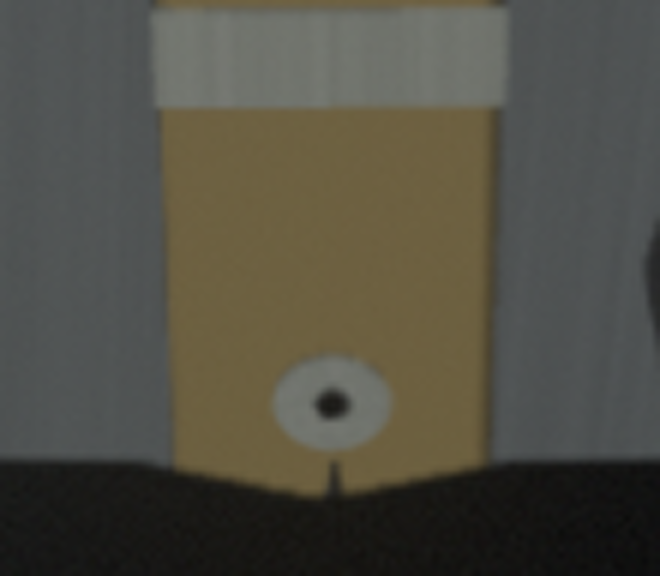

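```bash
python3 -c "
from rel import *
print(bot.get_obs()['joint_pos'].round(3)); rel([.4995,.12,.23],-1.938)"
```

```text
[ 0.235  0.287 -0.023  1.264 -0.     0.553]
shift cm [ 0.02  0.02 -3.25] turn [ 5.000e-04 -2.900e-03 -1.521e+00]
```

>>> play_rows:
  moves:
    - [1,[0,0,-0.3],[0,0,-0.12]]
    - [1,[0,0,-0.3],[0,0,-0.12]]
    - [1,[0,0,-0.3],[0,0,-0.12]]
    - [1,[0,0,-0.3],[0,0,-0.12]]
    - [1,[0,0,-0.3],[0,0,-0.12]]
    - [1,[0,0,-0.3],[0,0,-0.12]]
    - [1,[0,0,-0.3],[0,0,-0.12]]
    - [1,[0,0,-0.3],[0,0,-0.12]]
    - [1,[0,0,-0.3],[0,0,-0.12]]
    - [1,[0,0,-0.3],[0,0,-0.12]]
    - [1,[0,0,-0.2],[0,0,-0.12]]
    - [1,[0,0,0],[0,0,-0.12]]

```text
clock: 7.17
eef_pos: [0.4999, 0.1198, 0.2296]
tool_rot: [-0.535, 0.845, 0.0, -0.001]
ft_force: [0.1, -0.4, 0.2]
grip_width: 0.0855
```

>>> play_rows:
  moves:
    - [1,[0,0,0],[0,0,-0.08]]
    - [1,[0,0,0],[0,0,0]]
    - [1,[0,0,0],[0,0,0]]

```text
clock: 7.42
eef_pos: [0.4996, 0.1198, 0.2295]
tool_rot: [-0.565, 0.825, 0.001, -0.001]
ft_force: [-0.7, 0.4, -1.0]
grip_width: 0.0853
```

```bash
python3 -c "
from rel import *
print(bot.get_obs()['joint_pos'].round(3)); rel([.456,-.013,.23],-1.938);rel([.616,-.0703,.23],-1.938)"
```

```text
[ 0.235  0.271  0.041  1.343 -0.    -0.965]
shift cm [13.96 -0.74 -0.03] turn [ 0.0024 -0.0017 -0.003 ]
shift cm [ 13.51 -17.73  -0.07] turn [ 0.0024 -0.0017 -0.003 ]
```

>>> play_rows:
  moves:
    - [1,[2.8,-0.14,0],[0,0,0]]
    - [1,[2.8,-0.14,0],[0,0,0]]
    - [1,[2.8,-0.14,0],[0,0,0]]
    - [1,[2.8,-0.14,0],[0,0,0]]
    - [1,[2.8,-0.14,0],[0,0,0]]
    - [1,[-0.08,-2.83,0],[0,0,0]]
    - [1,[-0.08,-2.83,0],[0,0,0]]
    - [1,[-0.08,-2.83,0],[0,0,0]]
    - [1,[-0.08,-2.83,0],[0,0,0]]
    - [1,[-0.08,-2.83,0],[0,0,0]]
    - [1,[-0.08,-2.85,0],[0,0,0]]
    - [1,[0,0,0],[0,0,0]]

```text
clock: 8.42
eef_pos: [0.62, -0.0715, 0.2276]
tool_rot: [-0.564, 0.826, 0.0, -0.001]
ft_force: [-0.2, -0.6, -0.3]
grip_width: 0.0856
```

>>> play_rows:
  moves:
    - [1,[0,0,0],[0,0,0]]
    - [1,[0,0,0],[0,0,0]]

```text
clock: 8.58
eef_pos: [0.6157, -0.0696, 0.2299]
tool_rot: [-0.565, 0.825, 0.001, -0.001]
ft_force: [-0.3, -0.3, -0.3]
grip_width: 0.0856
```

```bash
python3 - <<'E'
from rel import *
import pickle
rel([.616,-.0703,.099],-1.938)
s=shot("wrist"); pickle.dump(s,open("w4.pkl","wb")); save("w4.png",s[0])
print(proj([[.616,-.0703,.121]],s))
E
```

```text
shift cm [ 0.05 -0.09 13.09] turn [ 0.0026 -0.0006 -0.0016]
[[261.96705256 188.56007272]]
```

View pics/w4.png

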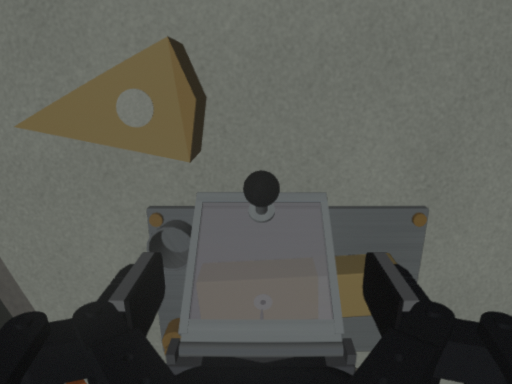

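>>> play_rows:
  moves:
    - [1,[0,-0.05,2.0],[0,0,0]]
    - [1,[0,0,2.5],[0,0,0]]
    - [1,[0,0,2.5],[0,0,0]]
    - [1,[0,0,2.0],[0,0,0]]
    - [1,[0,0,1.8],[0,0,0]]
    - [1,[0,0,1.4],[0,0,0]]
    - [1,[0,0,0.9],[0,0,0]]
    - [1,[0,0,0],[0,0,0]]
    - [1,[0,0,0],[0,0,0]]
    - [1,[0,0,0],[0,0,0]]

```text
clock: 9.47
eef_pos: [0.6175, -0.0697, 0.1017]
tool_rot: [-0.566, 0.824, -0.001, 0.001]
ft_force: [-0.5, -0.7, -0.1]
grip_width: 0.0852
```

>>> play_rows:
  moves:
    - [-1,[0,0,0],[0,0,0]]
    - [-1,[0,0,0],[0,0,0]]
    - [-1,[0,0,0],[0,0,0]]
    - [-1,[0,0,0],[0,0,0]]
    - [-1,[0,0,0],[0,0,0]]
    - [-1,[0,0,0],[0,0,0]]
    - [-1,[0,0,0],[0,0,0]]
    - [-1,[0,0,0],[0,0,0]]
    - [-1,[0,0,0],[0,0,0]]
    - [-1,[0,0,0],[0,0,0]]
    - [-1,[0,0,0],[0,0,0]]
    - [-1,[0,0,0],[0,0,0]]

```text
clock: 10.47
eef_pos: [0.6172, -0.0699, 0.1006]
tool_rot: [-0.566, 0.824, -0.0, 0.0]
ft_force: [0.6, -0.5, 5.1]
grip_width: 0.0252
```

```bash
python3 - <<'E'
import numpy as np
r=np.hypot(92,66); a=np.arctan2(66,92); p=None
for k in np.arange(0,61,5):
    t=np.radians(k)-a; q=np.array([r*np.cos(t), r*np.sin(t)])/10
    if p is not None: print(k,"x+",(q-p)[0].round(2),"z",-(q-p)[1].round(2))
    p=q
E
```

```text
5 x+ 0.54 z -0.83
10 x+ 0.47 z -0.87
15 x+ 0.39 z -0.91
20 x+ 0.31 z -0.94
25 x+ 0.22 z -0.96
30 x+ 0.14 z -0.98
35 x+ 0.05 z -0.99
40 x+ -0.03 z -0.99
45 x+ -0.12 z -0.98
50 x+ -0.2 z -0.97
55 x+ -0.29 z -0.95
60 x+ -0.37 z -0.92
```

```bash
python3 - <<'E'
from rel import *
import pickle
T=pose(); print(T[:3,3], (T@[0,0,-.019,1])[:3])
s=shot("wrist"); pickle.dump(s,open("w5.pkl","wb"))
print(proj([[.616,-.0703,.121],(T@[0,0,-.019,1])[:3],T[:3,3]],s))
save("w5.png",cv2.resize(s[0][150:384,130:400],None,fx=2.5,fy=2.5,interpolation=cv2.INTER_CUBIC)*np.uint8(1))
print(bot.get_obs()['ft_force'],bot.get_obs()['ft_torque'])
E
```

```text
[ 0.61722833 -0.06990857  0.10063493] [ 0.61720933 -0.06990463  0.11963492]
[[265.31230909 280.92012709]
 [262.86579838 280.82189274]
 [262.91463176 258.40341104]]
[-0.5376218   0.0639654   4.58902268] [-0.06669673  0.09355433  0.02543975]
```

View pics/w5.png

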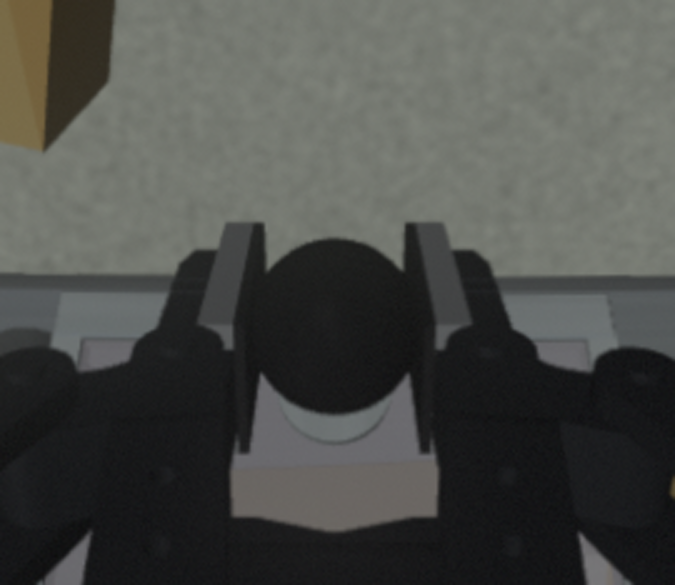

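>>> play_rows:
  moves:
    - [-1,[0.28,0,-0.41],[0,0,0]]
    - [-1,[0.26,0,-0.42],[0,0,0]]
    - [-1,[0.24,0,-0.43],[0,0,0]]
    - [-1,[0.23,0,-0.44],[0,0,0]]
    - [-1,[0.2,0,-0.45],[0,0,0]]
    - [-1,[0.19,0,-0.46],[0,0,0]]
    - [-1,[0,0,0],[0,0,0]]

```text
clock: 11.1
eef_pos: [0.6118, -0.0836, 0.1271]
tool_rot: [-0.566, 0.825, -0.0, -0.0]
ft_force: [3.6, 1.4, -2.5]
grip_width: 0.0249
```

```bash
python3 -c "
from rel import *
o=bot.get_obs();print(o['ft_force'],o['ft_torque'],o['eef_pos'],o['tool_rot']); rel(o['eef_pos'],-1.938)"
```

```text
[ 3.6211288   1.39889756 -2.52055706] [-0.07307428 -0.5948314  -0.06200918] [ 0.61182569 -0.08357259  0.12711044] [-5.65631829e-01  8.24657791e-01 -4.03119795e-04 -1.69046197e-06]
shift cm [0. 0. 0.] turn [-0.0007 -0.0005 -0.0012]
```

>>> play_rows:
  moves:
    - [-1,[0.31,0,-0.94],[0,0,0]]
    - [-1,[0.22,0,-0.96],[0,0,0]]
    - [-1,[0.14,0,-0.98],[0,0,0]]
    - [-1,[0.05,0,-0.99],[0,0,0]]
    - [-1,[-0.03,0,-0.99],[0,0,0]]
    - [-1,[-0.12,0,-0.98],[0,0,0]]
    - [-1,[-0.2,0,-0.97],[0,0,0]]
    - [-1,[-0.14,0,-0.48],[0,0,0]]
    - [-1,[-0.15,0,-0.47],[0,0,0]]
    - [-1,[-0.18,0,-0.46],[0,0,0]]
    - [-1,[-0.19,0,-0.46],[0,0,0]]
    - [-1,[0,0,0],[0,0,0]]

```text
clock: 12.1
eef_pos: [0.6133, -0.0797, 0.2136]
tool_rot: [-0.566, 0.824, -0.0, 0.0]
ft_force: [4.9, 0.8, -3.1]
grip_width: 0.0246
```

>>> play_rows:
  moves:
    - [-1,[0,0,0],[0,0,0]]
    - [-1,[0,0,0],[0,0,0]]
    - [-1,[0,0,0],[0,0,0]]
    - [-1,[0,0,0],[0,0,0]]

```text
clock: 12.43
eef_pos: [0.6131, -0.08, 0.2125]
tool_rot: [-0.566, 0.824, 0.0, 0.0]
ft_force: [5.6, -0.2, -3.5]
grip_width: 0.0248
```

```bash
python3 - <<'E'
from rel import *
T=pose();o=bot.get_obs();print(o['ft_force'],o['ft_torque'],o['grip_width'])
p=T[:3,3]; p0=np.array([.6172,-.0699,.1006]); d=p-p0; u=np.array([np.cos(1.203),np.sin(1.203)])
x=-d[:2]@u; print("out",x,"up",d[2])
print("angle", np.degrees(np.arctan2(-.066+d[2],.092+x)-np.arctan2(-.066,.092)),"radius",np.hypot(-.066+d[2],.092+x))
s=shot("wrist"); save("w6.png",s[0][100:384])
t=shot("side"); c=cv2.resize(t[0][120:230,180:310],None,fx=4,fy=4,interpolation=cv2.INTER_CUBIC)
w=s[0][140:384,130:400]; w=cv2.resize(w,None,fx=440/244,fy=440/244); 
k=440-w.shape[0]; w=cv2.copyMakeBorder(w,0,max(k,0),0,0,cv2.BORDER_CONSTANT)[:440]
f=np.hstack([c,w]); f=cv2.resize(f,(800,int(f.shape[0]*800/f.shape[1]))); save("f.png",f)
E
```

```text
[ 5.61999139 -0.2489395  -3.53694275] [-0.1988405  -1.13099491  0.29116541] 0.024817764223794544
out 0.01092858067201488 up 0.11191398796585472
angle 59.695839993825565 radius 0.11270486684293686
```

View pics/f.png

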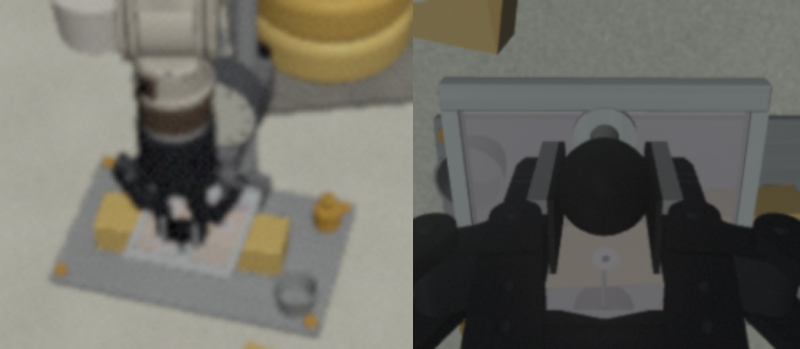

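```bash
python3 -c "
from workcell import bot
o=bot.get_obs();print(o['clock'],abs(o['joint_vel']).max(),o['eef_pos']); print(bot.job_done())"
```

```text
12.5333 0.0008959563258170464 [ 0.61312587 -0.08006541  0.21254995]
the job is handed in; nothing more can be done
None
```

I handed the job in at 12.5 s. The cheese spot is under the needle, and the fingers are holding the guard at about 60°.

- **Cheese:** I gripped the bar across its width and slid it about 64 mm along the plate with the guard down. I then let go and backed off. The close-up afterwards put the spot's dot within about 1 mm of the needle tip, and the last view still showed the needle pointing at the spot.
- **Guard:** I gripped the ball knob and swung it along the hinge arc with the tool pointing down. From the tool position, the guard stood at 59.7°, and the knob was 112.7 mm from the hinge line (113 mm expected). The arm was at rest, with steady forces of about 6 N at the wrist.
- **One reading was off:** the grip width on the 28 mm knob read 25 mm. The picture showed the ball centred between the pads, so I put this down to the grip compressing slightly (the 55 mm cheese also read about 54 mm).
- **Bystanders:** I kept clear of them, and the cup and check weight still looked in place in the last side view. I did not measure any of them again.

I viewed 11 pictures, one over the budget of 10.

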